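# Fill the sanding-drum caddy

### The arm

A 6-joint arm with a two-finger parallel gripper is mounted at the origin on the work surface. World frame = base frame: x ahead of the robot, y to its left, z up, the work surface at z = 0. Lengths are in m, angles in rad, forces in N, time in s.
With the tool pointing down it reaches from about 0.35 to 0.775 m from the base axis. Payload 7.3 kg.
Tool frame: the origin (TCP) lies midway between the tips of the shut fingers; the grasp point (between the pads) lies 19 mm behind it (robot.grip_depth is the z of the grasp point in the tool frame, in m); z points along the fingers, y is the line along which they close (so a half turn about z gives the same grasp; the last joint's range is limited). The gripper opens to 92 mm and grips with 3 to 60 N. Pads are 19 mm wide; open, the fingers measure 130 mm over their backs; the gripper's body (75 mm by 190 mm) begins 47 mm behind the grasp point.
Start: joints at [-1.274, 0.342, 1.524, -0, 1.275, -0.146], TCP at [0.225, -0.474, 0.227] pointing down, gripper open.
Joint ranges: [-2.53, 2.53], [-0.77, 2.02], [0.04, 2.7], [-1, 4.14], [0.28, 2.66], [-3.11, 3.11]. Speed limits (rad/s): [2.57, 2.57, 3.14, 3.14, 3.14, 3.14].

### API

Orientations are given as [roll, pitch, yaw] about the fixed x, y, z axes, in that order (R = Rz(yaw) Ry(pitch) Rx(roll)).
In Python, from cell import robot, viewer gives the robot as it stands.
- The arm moves only by the tool step_arm, never from a script. Its argument "increments" is a list of rows, each an object with "delta_pos": the shift along the tool's x, y, z in cm, a list of three; "dr": the turn, a rotation vector about the tool's x, y, z in degrees, a list of three; "fingers": the closure, from -1 (fully open) to 1 (shut), so that 0 is half open. In form: [{"delta_pos": [tx, ty, tz], "dr": [wx, wy, wz], "fingers": fingers}, ...]. A call has exactly 5 rows; each row is the pose to reach, as a shift and turn from the pose commanded when the call began, along the tool's axes at that moment; what a row does not reach only later rows make up. A row lasts 1/8 s, in which the tool goes at most 62.5 mm and 10.7 degrees, less where a joint would pass 70% of its speed; a pose out of reach is approached as far as the arm can. A call with a gripper value outside its range is refused whole. The fingers move at their own pace and stop on an object; "newtons" is the grip in N (left out, the last holds). Time passes only in rows, so rows that repeat a pose let the fingers close, or fill a call up. It gives the time, the measured TCP pose, the force, the opening and the grip force at its end, in the units of the state.
- robot.observe(): the state, without advancing time (a new reading comes with each control period).
- viewer.read_camera(name): name is "side" or "top" or "wrist"; returns the picture (420x560x3 uint8, red, green, blue); there is no depth.
- viewer.camera_params(name): a dict with "K" (3x3 intrinsics, pixels), "T" (4x4, takes a point from camera to world coordinates). Camera axes: x right, y down, z forward; pixel columns grow to the right and rows downward; lengths in m; the calibration is good to about 2 mm. A picture is of the moment at which its call begins: read the wrist's pose just before it. camera_params takes no time and is no camera call; for the wrist camera it gives the pose at the moment of the call.
- robot.hand_in(): hands the job in; it is judged then, once.
The state is a dict: "time": time; "qpos": joint angles; "qvel": joint speeds; "joint_efforts": joint torques, N m; "tool_pos": TCP position; "tool_rot": TCP orientation; "contact_force": force on the tool from outside, world axes, zero at the start; "torque": the same for the moment, N m; "opening": finger opening in m; "grip_force": force on a finger pad.
Only numpy, scipy, OpenCV 4.12 (cv2) and the standard library are available. Lean on these libraries where they do the work, as an engineer would, in place of code of your own. Each camera call takes 0.05 s, during which the arm holds its last target. There are 200 camera calls.

### The job

Put the four brown flap sanding drums away in the wooden caddy: each stands upright, shank up, on the floor of the pocket whose pad has the colour of its cap. Set them down gently, do not drop them. The black rubber polishing drums look alike but do not belong in the caddy: leave them standing where they are.

Things in the scene. Friction and masses are not known exactly. Their poses are not given: they have to be found in the camera images.
- drum_red: flap sanding drum: upright cylinder 44 mm across, 52 mm tall, of brown abrasive flaps; on top a red cap disc 30 mm across and a 7 mm steel shank, up to 68 mm above the base; about 120 g. Origin: centre of the underside, z up. Stands on the bench; other drums, a tin and a wooden knob of like size stand around, 80 mm or more apart centre to centre
- drum_blue: flap sanding drum: upright cylinder 44 mm across, 52 mm tall, of brown abrasive flaps; on top a blue cap disc 30 mm across and a 7 mm steel shank, up to 68 mm above the base; about 120 g. Origin: centre of the underside, z up. Stands on the bench; other drums, a tin and a wooden knob of like size stand around, 80 mm or more apart centre to centre
- drum_yellow: flap sanding drum: upright cylinder 44 mm across, 52 mm tall, of brown abrasive flaps; on top a yellow cap disc 30 mm across and a 7 mm steel shank, up to 68 mm above the base; about 120 g. Origin: centre of the underside, z up. Stands on the bench; other drums, a tin and a wooden knob of like size stand around, 80 mm or more apart centre to centre
- drum_green: flap sanding drum: upright cylinder 44 mm across, 52 mm tall, of brown abrasive flaps; on top a green cap disc 30 mm across and a 7 mm steel shank, up to 68 mm above the base; about 120 g. Origin: centre of the underside, z up. Stands on the bench; other drums, a tin and a wooden knob of like size stand around, 80 mm or more apart centre to centre
- rubber_red: look-alike: polishing drum of the same shape and size with a red cap disc and shank, but its body is smooth black rubber instead of brown flaps. Does not belong in the caddy. Origin: centre of the underside; z up.
- rubber_blue: look-alike: polishing drum of the same shape and size with a blue cap disc and shank, but its body is smooth black rubber instead of brown flaps. Does not belong in the caddy. Origin: centre of the underside; z up.
- pad_red: red fixed floor pad, 66 x 66 x 3 mm, in one pocket of the dark wooden caddy. Origin: centre of its underside, 6 mm above the bench (its top: 9 mm); x, y along the pocket's sides, z up. The caddy is a fixed block 190 x 190 mm with 2 x 2 pockets 70 x 70 mm inside, 90 mm centre to centre, rims 24 mm above the bench. Which pocket has which colour changes
- pad_blue: blue fixed floor pad, 66 x 66 x 3 mm, in one pocket of the dark wooden caddy. Origin: centre of its underside, 6 mm above the bench (its top: 9 mm); x, y along the pocket's sides, z up. The caddy is a fixed block 190 x 190 mm with 2 x 2 pockets 70 x 70 mm inside, 90 mm centre to centre, rims 24 mm above the bench. Which pocket has which colour changes
- pad_yellow: yellow fixed floor pad, 66 x 66 x 3 mm, in one pocket of the dark wooden caddy. Origin: centre of its underside, 6 mm above the bench (its top: 9 mm); x, y along the pocket's sides, z up. The caddy is a fixed block 190 x 190 mm with 2 x 2 pockets 70 x 70 mm inside, 90 mm centre to centre, rims 24 mm above the bench. Which pocket has which colour changes
- pad_green: green fixed floor pad, 66 x 66 x 3 mm, in one pocket of the dark wooden caddy. Origin: centre of its underside, 6 mm above the bench (its top: 9 mm); x, y along the pocket's sides, z up. The caddy is a fixed block 190 x 190 mm with 2 x 2 pockets 70 x 70 mm inside, 90 mm centre to centre, rims 24 mm above the bench. Which pocket has which colour changes
Things that resemble listed ones, but are neither listed nor needed, are in the scene too. Leave any purple look-alike of the drum_blue alone.

How it is judged:
By the outcome, as a careful person would: the job done as asked, in the order asked, and still so for the second after the job is handed in, with the robot touching nothing.
It also fails if it takes over 106 s, if anything falls off the work surface, if the arm or the gripper's body presses on something with over 40 N, if the wrist force passes 120 N, or if a joint passes its speed limit or range.

## Working session

There is one attempt and no reset: what is moved stays moved. The work goes in short steps, Python scripts to look and compute and a tool call to move; the robot and the scene stay as the last step left them, time stands still between calls to the robot, and variables do not carry over. Pictures are saved under pics/ and viewed, at most 14 in all, crops included, and the job is handed in when it is done.

Besides the shell and the picture viewer there is one more tool, called after "Emit:" as name(argument=value, ...) on one line, values as JSON. step_arm: Moves the arm, as the interface text tells. Its arguments: {"type":"object","properties":{"increments":{"type":"array"},"newtons":{"type":"number"}},"required":["increments"]}

```bash
mkdir -p pics; python3 - <<'E'
from cell import robot, viewer
import cv2
for n in ("top","side"):
    im=viewer.read_camera(n); cv2.imwrite(f"pics/{n}0.png",cv2.resize(im[:,:,::-1],(784,588),interpolation=cv2.INTER_CUBIC))
    p=viewer.camera_params(n); print(n,p["K"].round(1).tolist(),p["T"].round(3).tolist())
s=robot.observe();print(s["time"],s["tool_pos"],s["tool_rot"],s["opening"])
E
```

```text
top [[540.1, 0.0, 277.6], [0.0, 540.1, 220.3], [0.0, 0.0, 1.0]] [[-0.016, -0.984, 0.179, 0.194], [-1.0, 0.018, 0.006, 0.014], [-0.009, -0.178, -0.984, 1.462], [0.0, 0.0, 0.0, 1.0]]
side [[400.9, 0.0, 279.2], [0.0, 400.9, 214.4], [0.0, 0.0, 1.0]] [[-0.895, -0.326, 0.305, 0.136], [-0.447, 0.661, -0.603, 0.673], [-0.005, -0.676, -0.737, 0.853], [0.0, 0.0, 0.0, 1.0]]
0.1 [ 0.2248534  -0.47402367  0.22613582] [-3.14028133e+00 -1.90707879e-04  4.42776419e-01] 0.09187827712851272
```

View pics/top0.png

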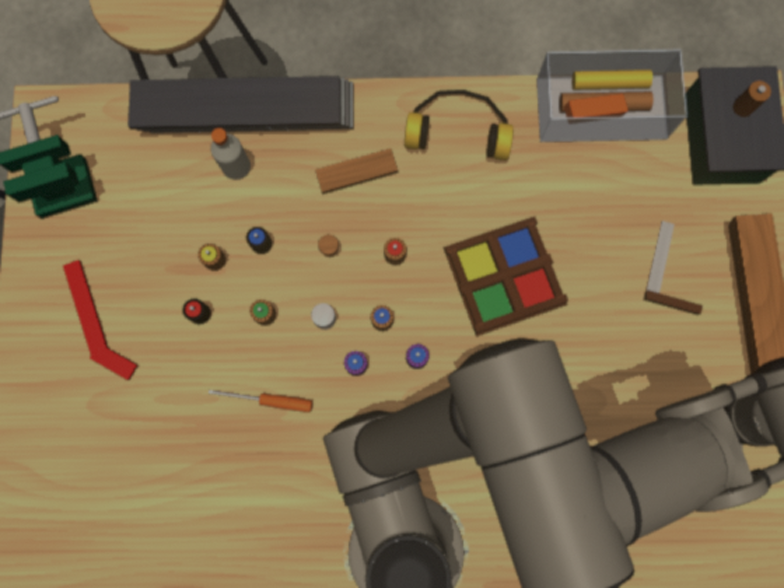

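View pics/side0.png

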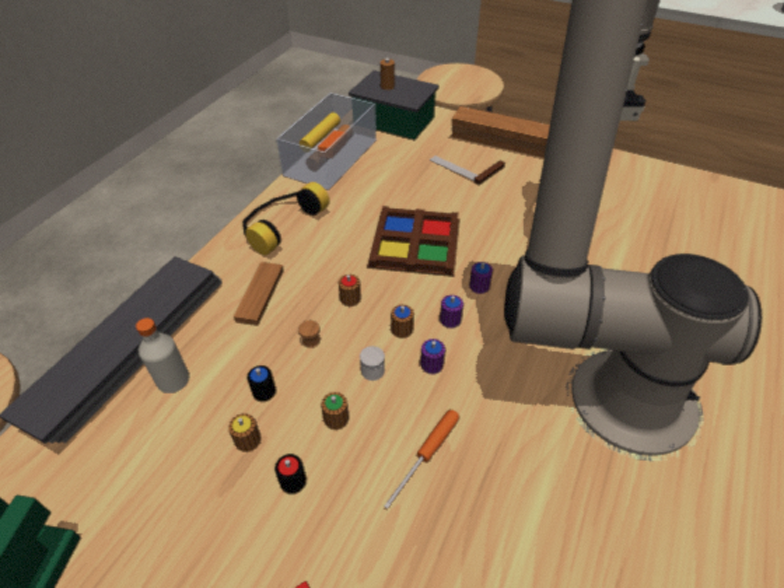

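The top view (784x588) shows the brown drums at red (395,249), blue (382,316), green (262,311) and yellow (210,254). The black ones are at (258,238) and (196,309), and the purple ones at (355,362) and (417,355). Pads: yellow (477,261), blue (518,247), green (491,302), red (534,289). The side view agrees.

```bash
cat > h.py <<'E'
import numpy as np
from cell import robot, viewer
def ray(n,u,v,z):
    p=viewer.camera_params(n);T=p["T"];d=T[:3,:3]@np.linalg.solve(p["K"],[u,v,1]);o=T[:3,3]
    return (o+d*(z-o[2])/d[2])[:2]
E
python3 - <<'E'
from h import *
import cv2
im=cv2.imread("pics/top0.png"); im=cv2.resize(im,(560,420),interpolation=cv2.INTER_AREA)
hsv=cv2.cvtColor(im,cv2.COLOR_BGR2HSV).astype(int)
hue=dict(red=0,yellow=28,green=65,blue=112)
def loc(c,x,y,r,z):
    x,y=x/1.4,y/1.4
    V,U=np.mgrid[:420,:560]; dh=abs((hsv[...,0]-hue[c]+90)%180-90)
    m=(dh<9)&(hsv[...,1]>130)&(hsv[...,2]>60)&(np.hypot(U-x,V-y)<r)
    if c in("red","yellow"): m&=hsv[...,1]>165
    u,v=U[m].mean(),V[m].mean(); return m.sum(),(u*1.4).round(),(v*1.4).round(),ray("top",u,v,z).round(3)
for c,x,y in(("red",395,249),("blue",382,316),("green",262,311),("yellow",210,254)):
    print("drum",c,loc(c,x,y,8,.055),"manual",ray("top",x/1.4,y/1.4,.057).round(3))
for c,x,y in(("red",534,289),("blue",518,247),("green",491,302),("yellow",477,261)): print("pad",c,loc(c,x,y,17,.009))
vis=cv2.resize(im[150:290,120:400],None,fx=2.8,fy=2.8,interpolation=cv2.INTER_CUBIC); cv2.imwrite("pics/crop.png",vis)
E
```

```text
drum red (np.int64(79), np.float64(395.0), np.float64(248.0), array([0.568, 0.01 ])) manual [0.565 0.009]
drum blue (np.int64(34), np.float64(382.0), np.float64(316.0), array([0.435, 0.036])) manual [0.435 0.036]
drum green (np.int64(0), np.float64(nan), np.float64(nan), array([nan, nan])) manual [0.449 0.263]
drum yellow (np.int64(1), np.float64(211.0), np.float64(251.0), array([0.569, 0.362])) manual [0.562 0.364]
pad red (np.int64(562), np.float64(533.0), np.float64(287.0), array([ 0.495, -0.261]))
pad blue (np.int64(438), np.float64(518.0), np.float64(247.0), array([ 0.577, -0.234]))
pad green (np.int64(5), np.float64(501.0), np.float64(297.0), array([ 0.476, -0.196]))
pad yellow (np.int64(0), np.float64(nan), np.float64(nan), array([nan, nan]))<stdin>:11: RuntimeWarning: Mean of empty slice.
  ret = ret.dtype.type(ret / rcount)
```

View pics/crop.png

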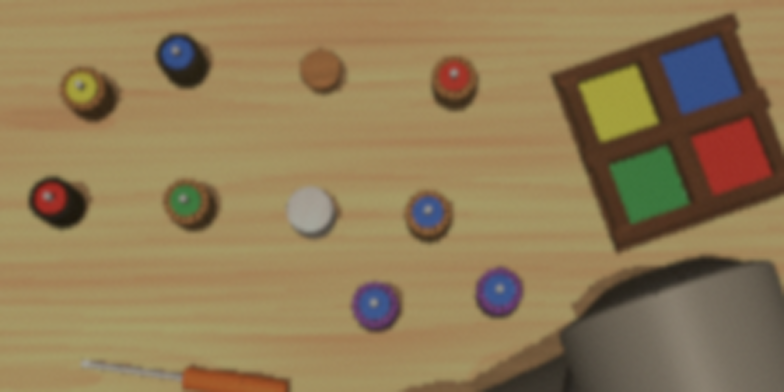

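Emit:
step_arm(increments=[{"delta_pos":[0,0,-1],"dr":[0,0,10],"fingers":-0.4},{"delta_pos":[0,0,-1],"dr":[0,0,20],"fingers":-0.4},{"delta_pos":[0,0,-1],"dr":[0,0,25.3],"fingers":-0.4},{"delta_pos":[0,0,-1],"dr":[0,0,25.3],"fingers":-0.4},{"delta_pos":[0,0,-1],"dr":[0,0,25.3],"fingers":-0.4}], newtons=20)

```text
time: 0.72
tool_pos: [0.2249, -0.4743, 0.2365]
tool_rot: [-3.141, 0.0, 0.003]
contact_force: [-0.1, -0.5, -0.7]
opening: 0.0641
grip_force: 0.0
```

The crop shows the cap centres at red (454,76), blue (428,212), green (186,201) and yellow (82,88). Pad centres: yellow (618,103), blue (700,76), green (649,184), red (731,156).

```bash
python3 - <<'E'
from h import *
f=lambda x,y,z: ray("top",(x+.5)/2.8-.5+120,(y+.5)/2.8-.5+150,z)
for n,x,y in(("red",454,76),("blue",428,212),("green",186,201),("yellow",82,88)): print(n,f(x,y,.055).round(4),np.hypot(*f(x,y,.055)).round(3))
P={n:f(x,y,.009) for n,x,y in(("yellow",618,103),("blue",700,76),("green",649,184),("red",731,156))}
c=sum(P.values())/4
a=(P["blue"]-P["yellow"]+P["red"]-P["green"])/2; b=(P["yellow"]-P["green"]+P["blue"]-P["red"])/2
print(np.hypot(*a),np.hypot(*b),a@b)
for n in P: print("pad",n,P[n].round(4))
print(c)
E
```

```text
red [0.5682 0.0097] 0.568
blue [0.4363 0.0366] 0.438
green [0.451  0.2656] 0.523
yellow [0.5631 0.3672] 0.672
0.0858216475340172 0.0859447476707861 -5.905152582080912e-05
pad yellow [ 0.5499 -0.1518]
pad blue [ 0.5758 -0.2339]
pad green [ 0.468 -0.179]
pad red [ 0.4945 -0.2604]
[ 0.52204894 -0.20627439]
```

Emit:
step_arm(increments=[{"delta_pos":[3.4,-4.8,0],"dr":[0,0,0],"fingers":-0.4},{"delta_pos":[6.8,-9.6,0.5],"dr":[0,0,0],"fingers":-0.4},{"delta_pos":[10.2,-14.4,1],"dr":[0,0,0],"fingers":-0.4},{"delta_pos":[13.6,-19.2,1.5],"dr":[0,0,0],"fingers":-0.4},{"delta_pos":[17,-24,2],"dr":[0,0,0],"fingers":-0.4}])

```text
time: 1.35
tool_pos: [0.3955, -0.2326, 0.2167]
tool_rot: [3.141, -0.001, 0.002]
contact_force: [-0.2, -0.7, 0.2]
opening: 0.0642
grip_force: 0.0
```

Emit:
step_arm(increments=[{"delta_pos":[3.4,-4.8,1],"dr":[0,0,0],"fingers":-0.4},{"delta_pos":[6.8,-9.6,2],"dr":[0,0,0],"fingers":-0.4},{"delta_pos":[10.2,-14.4,3],"dr":[0,0,0],"fingers":-0.4},{"delta_pos":[13.6,-19.2,4],"dr":[0,0,0],"fingers":-0.4},{"delta_pos":[17.3,-24.4,5],"dr":[0,0,0],"fingers":-0.4}])

```text
time: 1.98
tool_pos: [0.5671, 0.01, 0.1667]
tool_rot: [3.141, -0.0, 0.003]
contact_force: [0.9, -0.7, 1.3]
opening: 0.0642
grip_force: 0.0
```

```bash
python3 - <<'E'
from h import *
import cv2
s=robot.observe();print(s["time"],s["tool_pos"],s["tool_rot"],abs(s["qvel"]).max())
np.savez("w1.npz",**viewer.camera_params("wrist"))
im=viewer.read_camera("wrist");cv2.imwrite("pics/w1.png",im[:,:,::-1])
E
```

```text
1.975 [0.56713256 0.00997568 0.16672389] [ 3.14120426e+00 -2.55079675e-04  2.62441613e-03] 0.8118837415112408
```

View pics/w1.png

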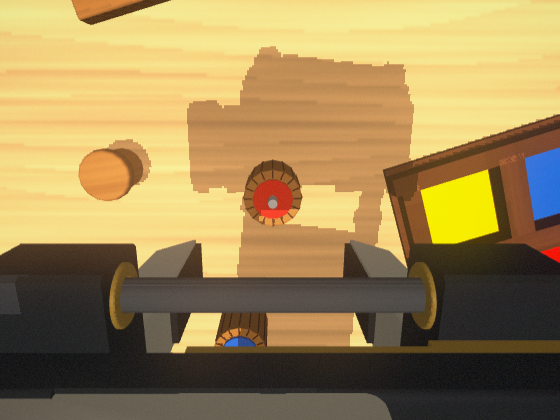

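The wrist view shows the red cap centred near (272,198) between the fingers, and the yellow pad with visible corners near (421,190), (489,169), (500,229) and (438,247).

```bash
python3 - <<'E'
from h import *
import cv2
print(ray("wrist",272,198,.054),ray("wrist",460,209,.009))
s=robot.observe();print(s["tool_pos"],abs(s["qvel"]).max())
E
```

```text
[0.57208749 0.01656537] [ 0.552173   -0.14692591]
[0.56979604 0.01616197 0.16519018] 0.1479118735445946
```

Emit:
step_arm(increments=[{"delta_pos":[0,0,0],"dr":[0,0,0],"fingers":-0.4},{"delta_pos":[0,0,3],"dr":[0,0,0],"fingers":-0.4},{"delta_pos":[0,0,6],"dr":[0,0,0],"fingers":-0.4},{"delta_pos":[0,0,7],"dr":[0,0,0],"fingers":-0.4},{"delta_pos":[0,0,7],"dr":[0,0,0],"fingers":-0.4}])

```text
time: 2.65
tool_pos: [0.5659, 0.0075, 0.0972]
tool_rot: [3.141, 0.001, 0.0]
contact_force: [-0.1, -0.6, 0.6]
opening: 0.0643
grip_force: 0.0
```

Emit:
step_arm(increments=[{"delta_pos":[0.3,-0.2,2],"dr":[0,0,0],"fingers":-0.4},{"delta_pos":[0.3,-0.2,4],"dr":[0,0,0],"fingers":-0.4},{"delta_pos":[0.3,-0.2,6],"dr":[0,0,0],"fingers":-0.4},{"delta_pos":[0.3,-0.2,7.4],"dr":[0,0,0],"fingers":-0.4},{"delta_pos":[0.3,-0.2,7.4],"dr":[0,0,0],"fingers":-0.4}])

```text
time: 3.28
tool_pos: [0.5691, 0.0101, 0.023]
tool_rot: [3.142, 0.001, 0.001]
contact_force: [0.2, 0.4, 0.3]
opening: 0.0647
grip_force: 0.0
```

Emit:
step_arm(increments=[{"delta_pos":[0,0,0],"dr":[0,0,0],"fingers":0},{"delta_pos":[0,0,0],"dr":[0,0,0],"fingers":0.3},{"delta_pos":[0,0,0],"dr":[0,0,0],"fingers":0.3},{"delta_pos":[0,0,0],"dr":[0,0,0],"fingers":0.3},{"delta_pos":[0,0,0],"dr":[0,0,0],"fingers":0.3}], newtons=20)

```text
time: 3.9
tool_pos: [0.5696, 0.0103, 0.0237]
tool_rot: [3.141, -0.001, 0.001]
contact_force: [-0.6, 0.2, 6.2]
opening: 0.0436
grip_force: 20.0
```

Emit:
step_arm(increments=[{"delta_pos":[0,0,-2.5],"dr":[0,0,0],"fingers":0.3},{"delta_pos":[0,0,-6],"dr":[0,0,0],"fingers":0.3},{"delta_pos":[-1,4,-7],"dr":[0,0,0],"fingers":0.3},{"delta_pos":[-2.5,9,-7],"dr":[0,0,0],"fingers":0.3},{"delta_pos":[-4,14,-7],"dr":[0,0,0],"fingers":0.3}])

```text
time: 4.53
tool_pos: [0.5287, -0.1307, 0.093]
tool_rot: [3.142, 0.0, 0.002]
contact_force: [0.0, -0.4, -1.4]
opening: 0.0437
grip_force: 20.0
```

Emit:
step_arm(increments=[{"delta_pos":[-1.5,5,0],"dr":[0,0,0],"fingers":0.3},{"delta_pos":[-3,10,0],"dr":[0,0,0],"fingers":0.3},{"delta_pos":[-3.6,13.3,0],"dr":[0,0,0],"fingers":0.3},{"delta_pos":[-3.6,13.3,0],"dr":[0,0,0],"fingers":0.3},{"delta_pos":[-3.6,13.3,0],"dr":[0,0,0],"fingers":0.3}])

```text
time: 5.15
tool_pos: [0.4933, -0.262, 0.0927]
tool_rot: [-3.141, 0.001, 0.001]
contact_force: [0.2, -0.9, -0.5]
opening: 0.0433
grip_force: 20.0
```

```bash
python3 - <<'E'
from h import *
import cv2
s=robot.observe();print(s["time"],s["tool_pos"],s["tool_rot"],s["opening"])
np.savez("w2.npz",**viewer.camera_params("wrist"))
im=viewer.read_camera("wrist");cv2.imwrite("pics/w2.png",im[:,:,::-1])
E
```

```text
5.15 [ 0.49325826 -0.26202784  0.09265307] [-3.14067706e+00  8.02506199e-04  1.04395500e-03] 0.04334513137652878
```

View pics/w2.png

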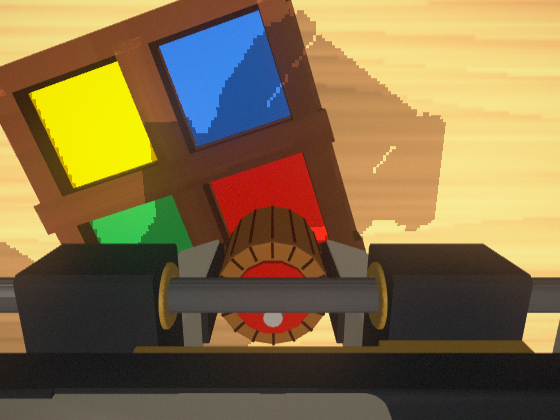

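The red drum is held upright. Pad corners: yellow (30,95),(116,61),(157,160),(75,187), blue (159,46),(258,9),(291,118),(196,150), and red's upper corners (210,184),(303,153).

```bash
python3 - <<'E'
import numpy as np
d=np.load("w2.npz");K,T=d["K"],d["T"]
def r(p,z=.009):
    v=T[:3,:3]@np.linalg.solve(K,[*p,1]);o=T[:3,3];return (o+v*(z-o[2])/v[2])[:2]
Y=[r(p) for p in[(30,95),(116,61),(157,160),(75,187)]];B=[r(p) for p in[(159,46),(258,9),(291,118),(196,150)]]
for Q in(Y,B):
    print(np.mean(Q,0).round(4),[round(float(np.hypot(*(Q[i]-Q[i-1]))),4) for i in range(4)])
R1,R2=r((210,184)),r((303,153));u=(R2-R1)/np.hypot(*(R2-R1));n=np.array([u[1],-u[0]])
print(R1,R2,np.hypot(*(R2-R1)),(R1+R2)/2+n*.033*np.sign(-n[0]))
E
```

```text
[ 0.5481 -0.1496] [0.0616, 0.0589, 0.0635, 0.0584]
[ 0.5752 -0.2336] [0.065, 0.063, 0.0655, 0.0641]
[ 0.51167539 -0.22105455] [ 0.53215437 -0.28187548] 0.06417611233781378 [ 0.49064016 -0.26199551]
```

Emit:
step_arm(increments=[{"delta_pos":[0,0,2],"dr":[0,0,0],"fingers":0.3},{"delta_pos":[0,0,4],"dr":[0,0,0],"fingers":0.3},{"delta_pos":[0,0,5.3],"dr":[0,0,0],"fingers":0.3},{"delta_pos":[0,0,5.8],"dr":[0,0,0],"fingers":0.3},{"delta_pos":[0,0,5.9],"dr":[0,0,0],"fingers":0.3}])

```text
time: 5.82
tool_pos: [0.4937, -0.2625, 0.0341]
tool_rot: [3.141, -0.0, 0.002]
contact_force: [0.3, -0.3, -1.2]
opening: 0.0439
grip_force: 20.0
```

Emit:
step_arm(increments=[{"delta_pos":[0,0,0.05],"dr":[0,0,0],"fingers":0.3},{"delta_pos":[0,0,0.1],"dr":[0,0,0],"fingers":0.3},{"delta_pos":[0,0,0.13],"dr":[0,0,0],"fingers":0.3},{"delta_pos":[0,0,0.16],"dr":[0,0,0],"fingers":0.3},{"delta_pos":[0,0,0.16],"dr":[0,0,0],"fingers":0.3}])

```text
time: 6.45
tool_pos: [0.4936, -0.2628, 0.0328]
tool_rot: [3.141, -0.0, 0.001]
contact_force: [-0.7, 1.1, 1.1]
opening: 0.0438
grip_force: 20.0
```

Emit:
step_arm(increments=[{"delta_pos":[0,0,0.05],"dr":[0,0,0],"fingers":0.3},{"delta_pos":[0,0,0.1],"dr":[0,0,0],"fingers":0.3},{"delta_pos":[0,0,0.1],"dr":[0,0,0],"fingers":0.3},{"delta_pos":[0,0,0.1],"dr":[0,0,0],"fingers":0.3},{"delta_pos":[0,0,0.1],"dr":[0,0,0],"fingers":0.3}])

```text
time: 7.08
tool_pos: [0.4936, -0.2629, 0.0327]
tool_rot: [3.141, -0.001, 0.001]
contact_force: [-3.9, 1.2, 10.9]
opening: 0.0435
grip_force: 20.0
```

Emit:
step_arm(increments=[{"delta_pos":[0,0,0],"dr":[0,0,0],"fingers":-0.1},{"delta_pos":[0,0,0],"dr":[0,0,0],"fingers":-0.35},{"delta_pos":[0,0,0],"dr":[0,0,0],"fingers":-0.35},{"delta_pos":[0,0,-4],"dr":[0,0,0],"fingers":-0.35},{"delta_pos":[0,0,-10],"dr":[0,0,0],"fingers":-0.35}])

```text
time: 7.7
tool_pos: [0.4924, -0.262, 0.1307]
tool_rot: [-3.139, 0.004, 0.001]
contact_force: [1.5, -1.6, 0.4]
opening: 0.0616
grip_force: 0.0
```

Emit:
step_arm(increments=[{"delta_pos":[-1.2,-6,0],"dr":[0,0,0],"fingers":-0.35},{"delta_pos":[-2.4,-12,0],"dr":[0,0,0],"fingers":-0.35},{"delta_pos":[-3.6,-18,0],"dr":[0,0,0],"fingers":-0.35},{"delta_pos":[-4.8,-24,0],"dr":[0,0,0],"fingers":-0.35},{"delta_pos":[-5.7,-30,0],"dr":[0,0,0],"fingers":-0.35}])

```text
time: 8.32
tool_pos: [0.4355, 0.0389, 0.1315]
tool_rot: [3.142, -0.001, 0.001]
contact_force: [0.9, 0.3, -0.2]
opening: 0.062
grip_force: 0.0
```

Emit:
step_arm(increments=[{"delta_pos":[0,0,0],"dr":[0,0,0],"fingers":-0.35},{"delta_pos":[0,0,0],"dr":[0,0,0],"fingers":-0.35},{"delta_pos":[0,0,2],"dr":[0,0,0],"fingers":-0.35},{"delta_pos":[0,0,3],"dr":[0,0,0],"fingers":-0.35},{"delta_pos":[0,0,3],"dr":[0,0,0],"fingers":-0.35}])

```text
time: 8.95
tool_pos: [0.4359, 0.0362, 0.1008]
tool_rot: [3.142, 0.002, -0.001]
contact_force: [0.5, 0.2, 0.7]
opening: 0.0619
grip_force: 0.0
```

```bash
python3 - <<'E'
from h import *
import cv2
a=viewer.read_camera("wrist");b=viewer.read_camera("top")[130:310,110:490]
s=robot.observe();print(s["time"],s["tool_pos"],s["tool_rot"],s["opening"])
cv2.imwrite("pics/w3.png",np.vstack([cv2.resize(b,(560,265)),a[90:]])[:,:,::-1])
E
```

```text
9.05 [0.43649098 0.03657485 0.10162394] [ 3.14145428e+00 -2.10873263e-04  1.03562198e-04] 0.06180347474033923
```

View pics/w3.png

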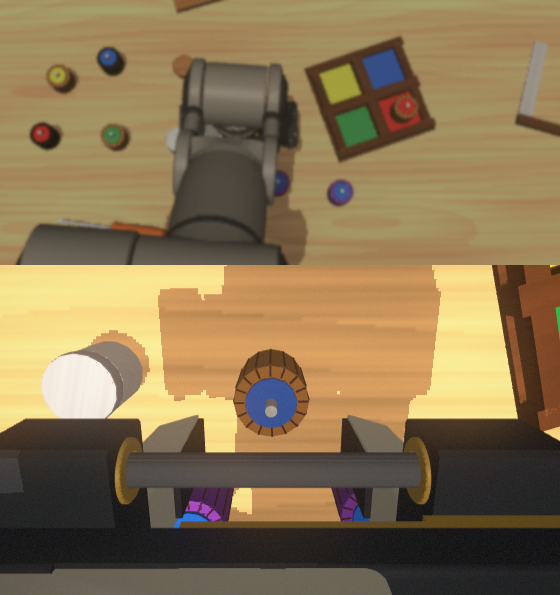

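The top crop shows the red drum upright in the red pocket. In the wrist view the brown-bodied blue drum is centred between the fingers, cap at (271,404).

Emit:
step_arm(increments=[{"delta_pos":[0,0,2],"dr":[0,0,0],"fingers":-0.35},{"delta_pos":[0,0,4.5],"dr":[0,0,0],"fingers":-0.35},{"delta_pos":[0,0,7],"dr":[0,0,0],"fingers":-0.35},{"delta_pos":[0,0,7.7],"dr":[0,0,0],"fingers":-0.35},{"delta_pos":[0,0,7.7],"dr":[0,0,0],"fingers":-0.35}])

```text
time: 9.68
tool_pos: [0.4364, 0.0371, 0.0247]
tool_rot: [3.141, -0.0, 0.001]
contact_force: [-0.2, -0.4, -0.2]
opening: 0.0619
grip_force: 0.0
```

Emit:
step_arm(increments=[{"delta_pos":[0,0,0],"dr":[0,0,0],"fingers":0},{"delta_pos":[0,0,0],"dr":[0,0,0],"fingers":0.3},{"delta_pos":[0,0,0],"dr":[0,0,0],"fingers":0.3},{"delta_pos":[0,0,0],"dr":[0,0,0],"fingers":0.3},{"delta_pos":[0,0,0],"dr":[0,0,0],"fingers":0.3}], newtons=20)

```text
time: 10.3
tool_pos: [0.4366, 0.0372, 0.0251]
tool_rot: [3.141, -0.001, 0.001]
contact_force: [-0.8, 0.1, 6.2]
opening: 0.0436
grip_force: 20.0
```

Emit:
step_arm(increments=[{"delta_pos":[0,0,-2.5],"dr":[0,0,0],"fingers":0.3},{"delta_pos":[0,0,-6],"dr":[0,0,0],"fingers":0.3},{"delta_pos":[2,3.8,-7],"dr":[0,0,0],"fingers":0.3},{"delta_pos":[4.5,8.7,-7],"dr":[0,0,0],"fingers":0.3},{"delta_pos":[7,13.6,-7],"dr":[0,0,0],"fingers":0.3}])

```text
time: 10.92
tool_pos: [0.5069, -0.1, 0.0947]
tool_rot: [3.141, -0.0, 0.002]
contact_force: [0.8, 0.2, -1.6]
opening: 0.0437
grip_force: 20.0
```

Emit:
step_arm(increments=[{"delta_pos":[2.5,4.9,0],"dr":[0,0,0],"fingers":0.3},{"delta_pos":[5,9.7,0],"dr":[0,0,0],"fingers":0.3},{"delta_pos":[7,13.6,0],"dr":[0,0,0],"fingers":0.3},{"delta_pos":[7,13.6,0],"dr":[0,0,0],"fingers":0.3},{"delta_pos":[7,13.6,0],"dr":[0,0,0],"fingers":0.3}])

```text
time: 11.55
tool_pos: [0.5757, -0.234, 0.0938]
tool_rot: [-3.14, 0.002, 0.001]
contact_force: [-0.9, -1.1, -1.3]
opening: 0.0436
grip_force: 20.0
```

Emit:
step_arm(increments=[{"delta_pos":[0,0,2],"dr":[0,0,0],"fingers":0.3},{"delta_pos":[0,0,4],"dr":[0,0,0],"fingers":0.3},{"delta_pos":[0,0,5.2],"dr":[0,0,0],"fingers":0.3},{"delta_pos":[0,0,5.6],"dr":[0,0,0],"fingers":0.3},{"delta_pos":[0,0,5.8],"dr":[0,0,0],"fingers":0.3}])

```text
time: 12.18
tool_pos: [0.5767, -0.2345, 0.0368]
tool_rot: [3.141, -0.001, 0.002]
contact_force: [0.5, -0.2, -0.1]
opening: 0.0437
grip_force: 20.0
```

Emit:
step_arm(increments=[{"delta_pos":[0,0,0.1],"dr":[0,0,0],"fingers":0.3},{"delta_pos":[0,0,0.15],"dr":[0,0,0],"fingers":0.3},{"delta_pos":[0,0,0.2],"dr":[0,0,0],"fingers":0.3},{"delta_pos":[0,0,0.25],"dr":[0,0,0],"fingers":0.3},{"delta_pos":[0,0,0.25],"dr":[0,0,0],"fingers":0.3}])

```text
time: 12.8
tool_pos: [0.5765, -0.2347, 0.0342]
tool_rot: [3.141, -0.0, 0.001]
contact_force: [-0.4, -0.6, 0.3]
opening: 0.0438
grip_force: 20.0
```

Emit:
step_arm(increments=[{"delta_pos":[0,0,0.05],"dr":[0,0,0],"fingers":0.3},{"delta_pos":[0,0,0.1],"dr":[0,0,0],"fingers":0.3},{"delta_pos":[0,0,0.1],"dr":[0,0,0],"fingers":0.3},{"delta_pos":[0,0,0.1],"dr":[0,0,0],"fingers":0.3},{"delta_pos":[0,0,0.1],"dr":[0,0,0],"fingers":0.3}])

```text
time: 13.42
tool_pos: [0.5766, -0.2347, 0.0341]
tool_rot: [3.141, -0.001, 0.001]
contact_force: [-2.7, 1.6, 7.9]
opening: 0.0435
grip_force: 20.0
```

Emit:
step_arm(increments=[{"delta_pos":[0,0,0],"dr":[0,0,0],"fingers":-0.1},{"delta_pos":[0,0,0],"dr":[0,0,0],"fingers":-0.35},{"delta_pos":[0,0,0],"dr":[0,0,0],"fingers":-0.35},{"delta_pos":[0,0,-4],"dr":[0,0,0],"fingers":-0.35},{"delta_pos":[0,0,-10],"dr":[0,0,0],"fingers":-0.35}])

```text
time: 14.05
tool_pos: [0.5753, -0.234, 0.1319]
tool_rot: [-3.139, 0.004, 0.001]
contact_force: [1.4, -0.9, 0.4]
opening: 0.062
grip_force: 0.0
```

Emit:
step_arm(increments=[{"delta_pos":[-1.4,-5.6,0],"dr":[0,0,0],"fingers":-0.35},{"delta_pos":[-2.8,-11.2,0],"dr":[0,0,0],"fingers":-0.35},{"delta_pos":[-4.2,-16.8,0],"dr":[0,0,0],"fingers":-0.35},{"delta_pos":[-5.6,-22.4,0],"dr":[0,0,0],"fingers":-0.35},{"delta_pos":[-7,-28,0],"dr":[0,0,0],"fingers":-0.35}])

```text
time: 14.68
tool_pos: [0.5056, 0.0469, 0.133]
tool_rot: [3.142, -0.001, 0.001]
contact_force: [0.1, 0.6, -0.1]
opening: 0.062
grip_force: 0.0
```

Emit:
step_arm(increments=[{"delta_pos":[-1.4,-5.6,0],"dr":[0,0,0],"fingers":-0.35},{"delta_pos":[-2.8,-11.2,0],"dr":[0,0,0],"fingers":-0.35},{"delta_pos":[-4.2,-16.8,0],"dr":[0,0,0],"fingers":-0.35},{"delta_pos":[-5.6,-22,0],"dr":[0,0,0],"fingers":-0.35},{"delta_pos":[-5.6,-22,0],"dr":[0,0,0],"fingers":-0.35}])

```text
time: 15.3
tool_pos: [0.4485, 0.2683, 0.1328]
tool_rot: [-3.141, -0.0, 0.006]
contact_force: [0.1, 0.2, 0.6]
opening: 0.0621
grip_force: 0.0
```

Emit:
step_arm(increments=[{"delta_pos":[0,0,0],"dr":[0,0,0],"fingers":-0.35},{"delta_pos":[0,0,1],"dr":[0,0,0],"fingers":-0.35},{"delta_pos":[0,0,2],"dr":[0,0,0],"fingers":-0.35},{"delta_pos":[0,0,3],"dr":[0,0,0],"fingers":-0.35},{"delta_pos":[0,0,3],"dr":[0,0,0],"fingers":-0.35}])

```text
time: 15.92
tool_pos: [0.4493, 0.2646, 0.1017]
tool_rot: [3.141, 0.002, 0.001]
contact_force: [-0.1, -0.6, 0.1]
opening: 0.0621
grip_force: 0.0
```

```bash
python3 - <<'E'
from h import *
import cv2
np.savez("w4.npz",**viewer.camera_params("wrist"))
a=viewer.read_camera("wrist");b=viewer.read_camera("top")[130:310,110:490]
s=robot.observe();print(s["time"],s["tool_pos"],s["tool_rot"],s["opening"])
cv2.imwrite("pics/w4.png",np.vstack([cv2.resize(b,(560,265)),a[90:]])[:,:,::-1])
E
```

```text
16.025 [0.4499559  0.26506337 0.10277904] [3.14139713e+00 2.15829997e-04 9.51229949e-04] 0.06210683998956665
```

View pics/w4.png

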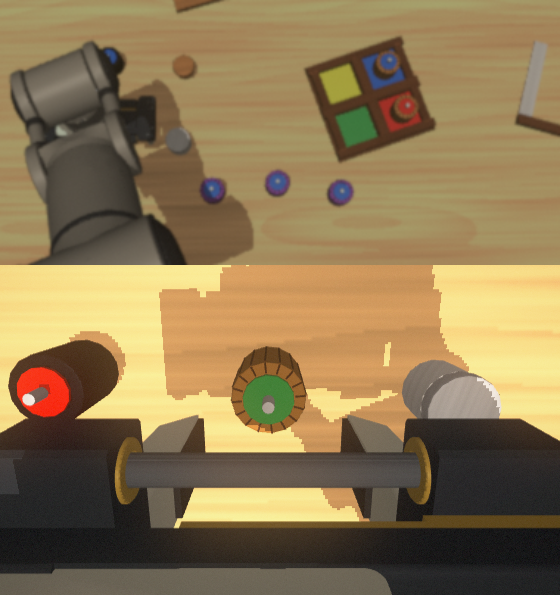

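The blue and red drums stand in their own pockets. The green cap is at (268,399), centred between the fingers.

Emit:
step_arm(increments=[{"delta_pos":[0.1,-0.1,2],"dr":[0,0,0],"fingers":-0.35},{"delta_pos":[0.1,-0.1,4.5],"dr":[0,0,0],"fingers":-0.35},{"delta_pos":[0.1,-0.1,7],"dr":[0,0,0],"fingers":-0.35},{"delta_pos":[0.1,-0.1,7.8],"dr":[0,0,0],"fingers":-0.35},{"delta_pos":[0.1,-0.1,7.8],"dr":[0,0,0],"fingers":-0.35}])

```text
time: 16.65
tool_pos: [0.451, 0.2663, 0.0251]
tool_rot: [3.141, 0.0, 0.001]
contact_force: [0.7, 0.0, 0.2]
opening: 0.0618
grip_force: 0.0
```

Emit:
step_arm(increments=[{"delta_pos":[0,0,0],"dr":[0,0,0],"fingers":0},{"delta_pos":[0,0,0],"dr":[0,0,0],"fingers":0.3},{"delta_pos":[0,0,0],"dr":[0,0,0],"fingers":0.3},{"delta_pos":[0,0,0],"dr":[0,0,0],"fingers":0.3},{"delta_pos":[0,0,0],"dr":[0,0,0],"fingers":0.3}], newtons=20)

```text
time: 17.27
tool_pos: [0.4514, 0.2664, 0.0257]
tool_rot: [-3.141, -0.001, 0.001]
contact_force: [0.1, -0.0, 6.6]
opening: 0.0436
grip_force: 20.0
```

Emit:
step_arm(increments=[{"delta_pos":[0,0,-3],"dr":[0,0,0],"fingers":0.3},{"delta_pos":[0,0,-7.5],"dr":[0,0,0],"fingers":0.3},{"delta_pos":[0,1,-9],"dr":[0,0,0],"fingers":0.3},{"delta_pos":[0,6,-9],"dr":[0,0,0],"fingers":0.3},{"delta_pos":[0,12,-9],"dr":[0,0,0],"fingers":0.3}])

```text
time: 17.9
tool_pos: [0.4503, 0.145, 0.1143]
tool_rot: [3.141, 0.001, 0.003]
contact_force: [0.8, -0.2, -0.6]
opening: 0.0437
grip_force: 20.0
```

Emit:
step_arm(increments=[{"delta_pos":[0.2,6,0],"dr":[0,0,0],"fingers":0.3},{"delta_pos":[0.4,12,0],"dr":[0,0,0],"fingers":0.3},{"delta_pos":[0.6,18,0],"dr":[0,0,0],"fingers":0.3},{"delta_pos":[0.8,24,0],"dr":[0,0,0],"fingers":0.3},{"delta_pos":[1,28,0],"dr":[0,0,0],"fingers":0.3}])

```text
time: 18.52
tool_pos: [0.4602, -0.1365, 0.1141]
tool_rot: [-3.141, 0.001, -0.001]
contact_force: [0.5, -0.2, -1.1]
opening: 0.0434
grip_force: 20.0
```

Emit:
step_arm(increments=[{"delta_pos":[0.4,4.4,0],"dr":[0,0,0],"fingers":0.3},{"delta_pos":[0.4,4.4,0],"dr":[0,0,0],"fingers":0.3},{"delta_pos":[0.4,4.4,0],"dr":[0,0,0],"fingers":0.3},{"delta_pos":[0.4,4.4,1],"dr":[0,0,0],"fingers":0.3},{"delta_pos":[0.4,4.4,2],"dr":[0,0,0],"fingers":0.3}])

```text
time: 19.15
tool_pos: [0.4652, -0.1767, 0.0941]
tool_rot: [-3.141, 0.0, 0.003]
contact_force: [-0.1, 0.2, -1.7]
opening: 0.0435
grip_force: 20.0
```

Emit:
step_arm(increments=[{"delta_pos":[0,0.1,2],"dr":[0,0,0],"fingers":0.3},{"delta_pos":[0,0.1,4],"dr":[0,0,0],"fingers":0.3},{"delta_pos":[0,0.1,5.2],"dr":[0,0,0],"fingers":0.3},{"delta_pos":[0,0.1,5.6],"dr":[0,0,0],"fingers":0.3},{"delta_pos":[0,0.1,5.75],"dr":[0,0,0],"fingers":0.3}])

```text
time: 19.77
tool_pos: [0.4656, -0.1787, 0.0375]
tool_rot: [3.141, -0.0, 0.002]
contact_force: [0.8, -0.1, 0.5]
opening: 0.0435
grip_force: 20.0
```

Emit:
step_arm(increments=[{"delta_pos":[0,0,0.05],"dr":[0,0,0],"fingers":0.3},{"delta_pos":[0,0,0.1],"dr":[0,0,0],"fingers":0.3},{"delta_pos":[0,0,0.15],"dr":[0,0,0],"fingers":0.3},{"delta_pos":[0,0,0.2],"dr":[0,0,0],"fingers":0.3},{"delta_pos":[0,0,0.2],"dr":[0,0,0],"fingers":0.3}])

```text
time: 20.4
tool_pos: [0.4654, -0.1788, 0.0354]
tool_rot: [3.142, -0.0, 0.001]
contact_force: [-0.6, 0.5, -0.6]
opening: 0.0437
grip_force: 20.0
```

Emit:
step_arm(increments=[{"delta_pos":[0,0,0.05],"dr":[0,0,0],"fingers":0.3},{"delta_pos":[0,0,0.1],"dr":[0,0,0],"fingers":0.3},{"delta_pos":[0,0,0.15],"dr":[0,0,0],"fingers":0.3},{"delta_pos":[0,0,0.15],"dr":[0,0,0],"fingers":0.3},{"delta_pos":[0,0,0.15],"dr":[0,0,0],"fingers":0.3}])

```text
time: 21.02
tool_pos: [0.4654, -0.1788, 0.0347]
tool_rot: [3.141, -0.0, 0.001]
contact_force: [-3.6, 0.5, 7.9]
opening: 0.0435
grip_force: 20.0
```

Emit:
step_arm(increments=[{"delta_pos":[0,0,0],"dr":[0,0,0],"fingers":-0.1},{"delta_pos":[0,0,0],"dr":[0,0,0],"fingers":-0.35},{"delta_pos":[0,0,0],"dr":[0,0,0],"fingers":-0.35},{"delta_pos":[0,0,-4],"dr":[0,0,0],"fingers":-0.35},{"delta_pos":[0,0,-10],"dr":[0,0,0],"fingers":-0.35}])

```text
time: 21.65
tool_pos: [0.4643, -0.1782, 0.1335]
tool_rot: [-3.139, 0.004, 0.001]
contact_force: [1.4, -1.5, 0.5]
opening: 0.0618
grip_force: 0.0
```

Emit:
step_arm(increments=[{"delta_pos":[1,-5.6,0],"dr":[0,0,0],"fingers":-0.35},{"delta_pos":[2,-11.2,0],"dr":[0,0,0],"fingers":-0.35},{"delta_pos":[3,-16.8,0],"dr":[0,0,0],"fingers":-0.35},{"delta_pos":[4,-22.4,0],"dr":[0,0,0],"fingers":-0.35},{"delta_pos":[5,-28,0],"dr":[0,0,0],"fingers":-0.35}])

```text
time: 22.28
tool_pos: [0.5152, 0.1031, 0.1339]
tool_rot: [3.141, -0.0, 0.001]
contact_force: [-0.3, -0.3, 0.8]
opening: 0.0623
grip_force: 0.0
```

Emit:
step_arm(increments=[{"delta_pos":[1,-5.6,0],"dr":[0,0,0],"fingers":-0.35},{"delta_pos":[2,-11.2,0],"dr":[0,0,0],"fingers":-0.35},{"delta_pos":[3,-16.8,0],"dr":[0,0,0],"fingers":-0.35},{"delta_pos":[4,-22.4,0],"dr":[0,0,0],"fingers":-0.35},{"delta_pos":[4.8,-26.6,0],"dr":[0,0,0],"fingers":-0.35}])

```text
time: 22.9
tool_pos: [0.5625, 0.3698, 0.1334]
tool_rot: [3.142, 0.0, 0.002]
contact_force: [1.2, -1.3, -0.5]
opening: 0.062
grip_force: 0.0
```

Emit:
step_arm(increments=[{"delta_pos":[0,0,0],"dr":[0,0,0],"fingers":-0.35},{"delta_pos":[0,0,1],"dr":[0,0,0],"fingers":-0.35},{"delta_pos":[0,0,2],"dr":[0,0,0],"fingers":-0.35},{"delta_pos":[0,0,3],"dr":[0,0,0],"fingers":-0.35},{"delta_pos":[0,0,3],"dr":[0,0,0],"fingers":-0.35}])

```text
time: 23.52
tool_pos: [0.5623, 0.3663, 0.1026]
tool_rot: [3.14, 0.002, 0.0]
contact_force: [-0.1, -0.9, -0.2]
opening: 0.062
grip_force: 0.0
```

```bash
python3 - <<'E'
from h import *
import cv2
a=viewer.read_camera("wrist");b=viewer.read_camera("top")[130:310,110:490]
s=robot.observe();print(s["time"],s["tool_pos"],s["tool_rot"],s["opening"])
cv2.imwrite("pics/w5.png",np.vstack([cv2.resize(b,(560,265)),a[90:]])[:,:,::-1])
E
```

```text
23.625 [0.56292233 0.36701012 0.10394851] [ 3.14154843e+00 -4.40677908e-05  6.96523746e-04] 0.061947153598800105
```

View pics/w5.png

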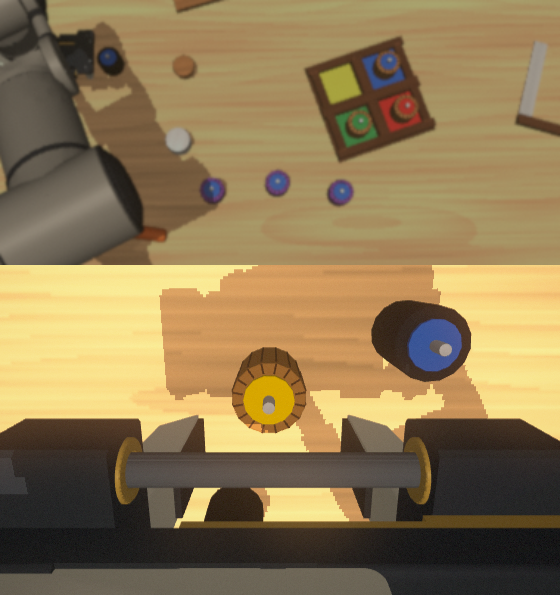

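Green stands in its pocket. The yellow cap is at (268,400), centred, and the black blue-capped drum clears the right finger.

Emit:
step_arm(increments=[{"delta_pos":[0.1,-0.1,2],"dr":[0,0,0],"fingers":-0.35},{"delta_pos":[0.1,-0.1,4.5],"dr":[0,0,0],"fingers":-0.35},{"delta_pos":[0.1,-0.1,7],"dr":[0,0,0],"fingers":-0.35},{"delta_pos":[0.1,-0.1,7.9],"dr":[0,0,0],"fingers":-0.35},{"delta_pos":[0.1,-0.1,7.9],"dr":[0,0,0],"fingers":-0.35}])

```text
time: 24.25
tool_pos: [0.5634, 0.3682, 0.024]
tool_rot: [3.141, 0.001, 0.001]
contact_force: [-0.1, 0.6, 0.2]
opening: 0.062
grip_force: 0.0
```

Emit:
step_arm(increments=[{"delta_pos":[0,0,0],"dr":[0,0,0],"fingers":0},{"delta_pos":[0,0,0],"dr":[0,0,0],"fingers":0.3},{"delta_pos":[0,0,0],"dr":[0,0,0],"fingers":0.3},{"delta_pos":[0,0,0],"dr":[0,0,0],"fingers":0.3},{"delta_pos":[0,0,0],"dr":[0,0,0],"fingers":0.3}], newtons=20)

```text
time: 24.88
tool_pos: [0.5643, 0.3686, 0.0259]
tool_rot: [-3.141, -0.002, 0.001]
contact_force: [0.3, -0.4, 5.3]
opening: 0.0438
grip_force: 20.0
```

Emit:
step_arm(increments=[{"delta_pos":[0,0,-3],"dr":[0,0,0],"fingers":0.3},{"delta_pos":[0,0,-8],"dr":[0,0,0],"fingers":0.3},{"delta_pos":[0,0,-10],"dr":[0,0,0],"fingers":0.3},{"delta_pos":[0,4,-10],"dr":[0,0,0],"fingers":0.3},{"delta_pos":[0,9.8,-10],"dr":[0,0,0],"fingers":0.3}])

```text
time: 25.5
tool_pos: [0.5633, 0.2703, 0.1245]
tool_rot: [3.142, 0.0, 0.004]
contact_force: [0.7, -1.5, -2.0]
opening: 0.0438
grip_force: 20.0
```

Emit:
step_arm(increments=[{"delta_pos":[0,6,0],"dr":[0,0,0],"fingers":0.3},{"delta_pos":[-0.3,12,0],"dr":[0,0,0],"fingers":0.3},{"delta_pos":[-0.6,18,0],"dr":[0,0,0],"fingers":0.3},{"delta_pos":[-0.8,24,0],"dr":[0,0,0],"fingers":0.3},{"delta_pos":[-1,30,0],"dr":[0,0,0],"fingers":0.3}])

```text
time: 26.12
tool_pos: [0.5536, -0.0315, 0.1247]
tool_rot: [-3.142, 0.001, 0.001]
contact_force: [0.3, 0.1, -0.9]
opening: 0.0435
grip_force: 20.0
```

Emit:
step_arm(increments=[{"delta_pos":[-0.2,6,0],"dr":[0,0,0],"fingers":0.3},{"delta_pos":[-0.4,12,0],"dr":[0,0,0],"fingers":0.3},{"delta_pos":[-0.4,12,0],"dr":[0,0,0],"fingers":0.3},{"delta_pos":[-0.4,12,1],"dr":[0,0,0],"fingers":0.3},{"delta_pos":[-0.4,12,2],"dr":[0,0,0],"fingers":0.3}])

```text
time: 26.75
tool_pos: [0.5501, -0.1481, 0.1039]
tool_rot: [-3.141, 0.001, 0.003]
contact_force: [0.7, -0.3, -2.5]
opening: 0.0436
grip_force: 20.0
```

Emit:
step_arm(increments=[{"delta_pos":[0,0.1,2.5],"dr":[0,0,0],"fingers":0.3},{"delta_pos":[0,0.1,5],"dr":[0,0,0],"fingers":0.3},{"delta_pos":[0,0.1,6.1],"dr":[0,0,0],"fingers":0.3},{"delta_pos":[0,0.1,6.5],"dr":[0,0,0],"fingers":0.3},{"delta_pos":[0,0.1,6.7],"dr":[0,0,0],"fingers":0.3}])

```text
time: 27.38
tool_pos: [0.5508, -0.1505, 0.0383]
tool_rot: [3.141, -0.001, 0.002]
contact_force: [-0.2, -1.4, -1.7]
opening: 0.0436
grip_force: 20.0
```

Emit:
step_arm(increments=[{"delta_pos":[0,0,0.05],"dr":[0,0,0],"fingers":0.3},{"delta_pos":[0,0,0.1],"dr":[0,0,0],"fingers":0.3},{"delta_pos":[0,0,0.15],"dr":[0,0,0],"fingers":0.3},{"delta_pos":[0,0,0.2],"dr":[0,0,0],"fingers":0.3},{"delta_pos":[0,0,0.2],"dr":[0,0,0],"fingers":0.3}])

```text
time: 28.0
tool_pos: [0.5504, -0.1507, 0.036]
tool_rot: [3.142, -0.0, 0.001]
contact_force: [0.4, -0.1, -1.0]
opening: 0.0434
grip_force: 20.0
```

Emit:
step_arm(increments=[{"delta_pos":[0,0,0.05],"dr":[0,0,0],"fingers":0.3},{"delta_pos":[0,0,0.1],"dr":[0,0,0],"fingers":0.3},{"delta_pos":[0,0,0.15],"dr":[0,0,0],"fingers":0.3},{"delta_pos":[0,0,0.2],"dr":[0,0,0],"fingers":0.3},{"delta_pos":[0,0,0.2],"dr":[0,0,0],"fingers":0.3}])

```text
time: 28.62
tool_pos: [0.5504, -0.1507, 0.0349]
tool_rot: [3.141, -0.0, 0.001]
contact_force: [-4.1, 0.5, 7.0]
opening: 0.0434
grip_force: 20.0
```

Contact at the expected height; I'll release, lift clear and check.

Emit:
step_arm(increments=[{"delta_pos":[0,0,0],"dr":[0,0,0],"fingers":-0.1},{"delta_pos":[0,0,0],"dr":[0,0,0],"fingers":-0.35},{"delta_pos":[0,0,0],"dr":[0,0,0],"fingers":-0.35},{"delta_pos":[0,0,-4],"dr":[0,0,0],"fingers":-0.35},{"delta_pos":[0,0,-10],"dr":[0,0,0],"fingers":-0.35}])

```text
time: 29.25
tool_pos: [0.5492, -0.1502, 0.1332]
tool_rot: [-3.14, 0.004, 0.001]
contact_force: [1.5, -0.2, -0.3]
opening: 0.062
grip_force: 0.0
```

Emit:
step_arm(increments=[{"delta_pos":[-1,-5,-1],"dr":[0,0,0],"fingers":-0.35},{"delta_pos":[-2,-10,-2],"dr":[0,0,0],"fingers":-0.35},{"delta_pos":[-3,-15,-3],"dr":[0,0,0],"fingers":-0.35},{"delta_pos":[-3,-18,-3],"dr":[0,0,0],"fingers":-0.35},{"delta_pos":[-3,-18,-3],"dr":[0,0,0],"fingers":-0.35}])

```text
time: 29.88
tool_pos: [0.5199, 0.0311, 0.1641]
tool_rot: [-3.142, -0.0, 0.005]
contact_force: [0.4, -0.1, -0.6]
opening: 0.062
grip_force: 0.0
```

```bash
python3 - <<'E'
from h import *
import cv2
a=viewer.read_camera("side")[100:370,130:400];b=viewer.read_camera("top")[130:310,110:490]
print(robot.observe()["tool_pos"])
cv2.imwrite("pics/end.png",np.vstack([cv2.resize(b,(560,265)),cv2.resize(a,(560,330))])[:,:,::-1])
E
```

```text
[0.52020171 0.02899902 0.16380461]
```

View pics/end.png

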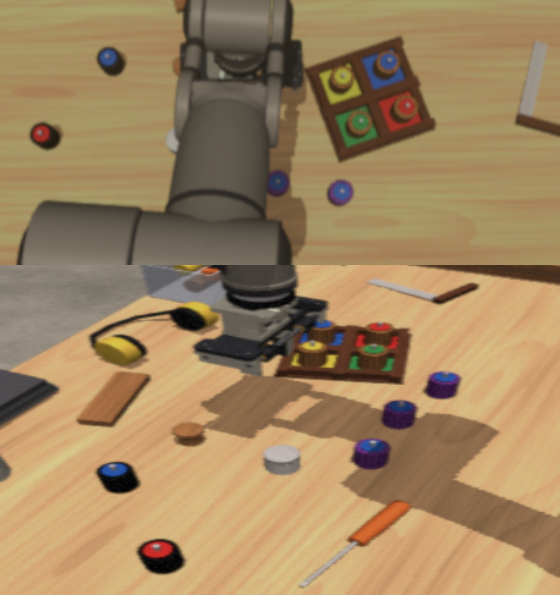

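All four drums stand upright in the matching pockets: yellow (342,78), blue (385,63), green (358,123) and red (405,107). The black and purple ones have not moved.

```bash
python3 -c "
from cell import robot
print(robot.hand_in())"
```

```text
the job is handed in; nothing more can be done
None
```

I put the four brown flap drums away upright in the pockets matching their caps, left the black and purple look-alikes where they stood, and handed the job in at about 30 s of the 106 s allowed.

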